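# Dock the vial rack in the autosampler and bolt it in

### The job

Load the autosampler by pushing: slide the beige vial rack gently along the bench between the guide rails of the loading bay until it is fully home against the stops inside, then push the tab of the slide bolt across, as far as it goes, so that the bolt locks the rack in from behind. Keep the rack flat on the bench all the way (never lift or tip it), and leave the other things on the bench where they are.

Things in the scene. Friction and masses are not known exactly. Their poses are not given: they have to be found in the camera images.
- vial_rack: loose beige moulded rack with 96 vial holes and a row of blue-capped vials at one end. 188 mm long (its x), 146 mm wide (its y), 52 mm high, 59 mm over the caps, 0.3 to 0.6 kg. Its sides are upright and solid from 18 to 52 mm above the bench (lower down the long sides step in 22 mm). Origin: centre of the underside. It starts with its x within 25 degrees of the bay's x.
- autosampler: white and grey bench instrument, 215 x 260 x 200 mm, fixed, loading bay open on its front. Origin: on the bench, where the rack's origin lies when the rack is fully home, its long side along x. x: the way the rack slides in; y: left, looking in; z: up. Housing from x = +35 mm; there the front of the seated rack is under a hood 88 mm above the bench; its rear face, x = -94 mm, stays outside.
- bay_mouth (a point): centre of the bay's mouth, on the bench, at the bay's x = -92 mm; axes as the bay's. Here the flared aluminium lead-ins stand 180 mm apart; they narrow to 151 mm (2.5 mm of play each side of the rack) at x = -60 mm, from where two straight rails, slick, 30 mm high and 8 mm thick, run into the instrument.
- bay_stop (a point): point half-way between the two rubber stops deep in the bay, at the bay's x = +94 mm, y = 0, 34 mm above the bench; the seated rack's front end rests against the stops.
- bolt_guide (a point): centre of the fixed aluminium guide of the slide bolt, left of the mouth: 40 mm along the bay's x, 66 mm along y, from the bench to 40 mm high; centre at the bay's x = -105.5, y = +127 mm, 20 mm above the bench.
- bolt_tab (a point): centre of the outer face (looks to the bay's +y) of the slide bolt's black thumb tab, 18 mm wide along the bay's x, 8 mm thick, 43 to 77 mm above the bench. Pushed to the bay's -y it slides a steel bolt (16 mm wide, 22 to 36 mm above the bench) across the mouth, 3.5 mm behind the seated rack. A fingertip 45 mm above the bench clears guide and rails.
- bolt_slide (a joint): travel of the slide bolt in m: 0 drawn back, 0.038 shot fully across. Takes about 2 N, no spring, stays where it is left. At 0.038 its nose reaches 14 mm in behind the rack's rear left corner; if the rack is not home the bolt runs against the rack's side and cannot pass.
- marker: blue and white marker pen lying near the bench's front edge, 14 x 130 x 14 mm, origin at its underside's centre; leave alone
- clear_bottle: clear glass bottle with a blue cap, 56 mm across, 104 mm high, origin at its underside; leave alone
- beaker: small glass beaker, 45 mm across, 52 mm high, origin at its underside; leave alone
- timer: white bench timer, 46 x 68 x 52 mm, origin at its underside; leave alone
- red_bottle: small amber bottle with a red cap, 43 mm across, 84 mm high, origin at its underside; leave alone
- foam_box: white foam box with a lid, 99 x 109 x 64 mm, origin at its underside; leave alone
- tape_roll: roll of beige tape lying flat, 98 mm across, 20 mm high, origin at its underside; leave alone

How it is judged:
On the way, in this order (a step that is already met when the one before it is completed fails the run):
1. the rack is fully home in the bay (x of vial_rack in the frame of autosampler above -0.003 m and y of vial_rack in the frame of autosampler between -0.006 and 0.006 m and angle between the x axis of vial_rack and the x axis of autosampler, either way round below 0.06 rad), for 0.2 s.
2. the bolt is shot behind the rack (value of joint bolt_slide above 0.034 m), for 0.2 s.
At the end, for the whole second after the job is handed in: The rack stands flat and at rest in the bay, within 3 mm of fully home against the stops, within 6 mm sideways and 0.06 rad of the bay's line, and the bolt is shot across behind it by at least 34 of its 38 mm (all of step 1 and height (world z) of vial_rack below 0.004 m and angle between vial_rack's own z axis and vertical below 0.05 rad and linear speed of vial_rack below 0.01 m/s and value of joint bolt_slide above 0.034 m); the robot touches nothing.
It fails at once if the rack is lifted or tipped (height (world z) of vial_rack above 0.012 m or angle between vial_rack's own z axis and vertical above 0.12 rad).
It fails at once if the rack is shoved, not slid gently (over 0.4 m/s) (linear speed of vial_rack above 0.4 m/s).
It fails at once if another thing on the bench is moved by more than 25 mm (distance of any of marker, clear_bottle, beaker, timer, red_bottle, foam_box, tape_roll from where it was at the start of the episode above 0.025 m).
It also fails if it takes over 72 s, if anything falls off the work surface, if the arm or the gripper's body presses on something with over 40 N, if the wrist force passes 120 N, or if a joint passes its speed limit or range.

### The arm

A 6-joint arm with a two-finger parallel gripper is mounted at the origin on a cart in front of the work surface, level with it; the furniture and walls round the work are solid. World frame = base frame: x ahead of the robot, y to its left, z up, the work surface at z = 0. Lengths are in m, angles in rad, forces in N, time in s.
With the tool pointing down it reaches from about 0.3 to 0.85 m from the base axis. Payload 4.2 kg.
Tool frame: the origin (TCP) lies on the centre line of the jaws, within the pads' length; the fingertips stand 22 mm ahead of it and the grasp point (between the pads) lies 3 mm ahead of it (manip.tips_ahead is the distance from the TCP to the fingertips, in m); z points along the fingers, y is the direction in which the jaws open and shut (so a half turn about z gives the same grasp; the last joint's range is limited). The gripper opens to 91 mm and grips with 3 to 60 N. Pads are 32 mm wide; open, the fingers measure 118 mm over their backs; the gripper's body (76 mm by 178 mm) begins 60 mm behind the grasp point.
Start: joints at [-1.322, 0.32, 1.565, -0, 1.257, -0.02], TCP at [0.153, -0.554, 0.236] pointing down, gripper open.
Joint ranges: [-3.11, 3.11], [-0.84, 2.01], [0.21, 2.61], [-1.34, 4.49], [0.05, 2.63], [-2.56, 2.56]. Speed limits (rad/s): [2.57, 2.57, 3.14, 3.14, 3.14, 3.14].

### API

Orientations are given as a unit quaternion [x, y, z, w].
In Python, from plant import manip gives the robot as it stands.
- The arm moves only by the tool play_rows, never from a script. Its argument "plan" is a list of rows, each a list of 7 numbers: the finger opening in m, from 0 to 0.0912, then the shift along the world's x, y, z in m, then the turn, a rotation vector about the world's x, y, z in degrees. A call has 1 to 8 rows; each row is the pose to reach, as a shift and turn from the pose commanded when the call began; what a row does not reach only later rows make up. A row lasts 1/8 s, in which the tool goes at most 62.5 mm and 10.7 degrees, less where a joint would pass 70% of its speed; a pose out of reach is approached as far as the arm can. A call with a gripper value outside its range is refused whole. The fingers move at their own pace and stop on an object; the grip force is fixed at half the most. Time passes only in rows, so rows that repeat a pose let the fingers close. It gives the time, the measured TCP pose, the force and the opening at its end, in the units of the state.
- manip.get_state(): the state, without advancing time (a new reading comes with each control period).
- manip.snapshot(name): name is "side" or "top"; returns a dict with "pixels" (384x512x3 uint8, red, green, blue), "intrinsics" (3x3 intrinsics, pixels), "eye" and "rotation" of the camera in the world. Camera axes: x right, y down, z forward; pixel columns grow to the right and rows downward; lengths in m; the calibration is good to about 2 mm. A picture is of the moment at which its call begins. There is no depth.
- manip.job_done(): hands the job in, once; it reports no verdict.
Trained networks look in a picture, given as the dict that the camera call returned (one of the last four; its "shot" number tells which), for a name from the list of things; names that differ only in an ending like _2 or _b are one class to them, and where a whole thing is asked for, a point or a joint stands for the part that bears it (a point fixed in the world has none). Each returns a list of dicts, best first, with "conf" (0 to 1); they miss things now and then, are a little off and sometimes report something else, mostly with a low value. They report only what shows in the picture. A call takes as long as a camera call.
- manip.search_frame(picture, label): "bbox" ([left, top, right, bottom] in pixels, round what is visible of it).
- manip.tip_of(picture, label): "uv" ([column, row] in pixels: a listed point, or the origin of a listed thing).
The state is a dict: "clock": time; "q": joint angles; "dq": joint speeds; "effort": joint torques, N m; "ee_pos": TCP position; "orientation": TCP orientation; "contact_force": force on the tool from outside, world axes, zero at the start; "wrist_torque": the same for the moment, N m; "finger_gap": finger opening in m.
Only numpy, scipy, OpenCV 4.12 (cv2) and the standard library are available. Lean on these libraries where they do the work, as an engineer would, in place of code of your own. Each camera call takes 0.05 s, during which the arm holds its last target. There are 200 camera calls.

## Working session

There is one attempt and no reset: what is moved stays moved. The work goes in short steps, Python scripts to look and compute and a tool call to move; the robot and the scene stay as the last step left them, time stands still between calls to the robot, and variables do not carry over. Pictures are saved under pics/ and viewed, about 8 in all and at most 12, crops included, and the job is handed in when it is done.

Besides the shell and the picture viewer there is one more tool, called after "Call:" as name(argument=value, ...) on one line, values as JSON. play_rows: Moves the arm, as the interface text tells. Its arguments: {"type":"object","properties":{"plan":{"type":"array","items":{"type":"array","items":{"type":"number"}}}},"required":["plan"]}

```bash
mkdir -p pics; ls; cat > h.py <<'E'
import numpy as np, cv2
from plant import manip
def ray(p,uv,z):
    K=np.array(p["intrinsics"]);R=np.array(p["rotation"]);e=np.array(p["eye"])
    d=R@np.linalg.inv(K)@np.array([uv[0],uv[1],1.]);return (e+d*(z-e[2])/d[2])
def proj(p,X):
    K=np.array(p["intrinsics"]);R=np.array(p["rotation"]);e=np.array(p["eye"])
    c=K@(R.T@(np.array(X)-e));return c[:2]/c[2]
def save(p,n,crop=None,s=1.5):
    im=np.array(p["pixels"])[:,:,::-1]
    if crop: a,b,c,d=crop; im=im[b:d,a:c]
    cv2.imwrite(f"pics/{n}.png",cv2.resize(im,None,fx=s,fy=s,interpolation=cv2.INTER_CUBIC))
E
python3 - <<'E'
from h import *
np.set_printoptions(precision=4,suppress=True)
Z=dict(vial_rack=0,autosampler=0,bay_mouth=0,bay_stop=.034,bolt_guide=.02,bolt_tab=.06,marker=0,clear_bottle=0,beaker=0,timer=0,red_bottle=0,foam_box=0,tape_roll=0)
for n in("side","top"):
    p=manip.snapshot(n);save(p,n+"0");print(n,p["eye"])
    for l,z in Z.items():
        r=manip.tip_of(p,l); b=manip.search_frame(p,l)
        print(l,[(np.round(x["uv"]),round(x["conf"],2),ray(p,x["uv"],z)) for x in r[:1]],[np.round(x["bbox"]) for x in b[:1]])
print(manip.get_state()["orientation"],manip.tips_ahead)
E
```

```text
pics
side [ 0.5187 -1.1998  0.7545]
vial_rack [] [array([234., 168., 283., 216.])]Traceback (most recent call last):
  File "<stdin>", line 8, in <module>
  File "h.py", line 5, in ray
    d=R@np.linalg.inv(K)@np.array([uv[0],uv[1],1.]);return (e+d*(z-e[2])/d[2])
      ~^~~~~~~~~~~~~~~~~
ValueError: matmul: Input operand 1 has a mismatch in its core dimension 0, with gufunc signature (n?,k),(k,m?)->(n?,m?) (size 3 is different from 4)
```

```bash
sed -i 's/R=np.array(p\["rotation"\])/R=Rotation.from_quat(p["rotation"]).as_matrix()/; 1a from scipy.spatial.transform import Rotation' h.py
python3 - <<'E'
from h import *
np.set_printoptions(precision=4,suppress=True)
Z=dict(vial_rack=0,autosampler=0,bay_mouth=0,bay_stop=.034,bolt_guide=.02,bolt_tab=.06,marker=0,clear_bottle=0,beaker=0,timer=0,red_bottle=0,foam_box=0,tape_roll=0)
for n in("side","top"):
    p=manip.snapshot(n);save(p,n+"0");print(n,p["eye"],p["rotation"])
    for l,z in Z.items():
        r=manip.tip_of(p,l); b=manip.search_frame(p,l)
        print(l,[(np.round(x["uv"]),round(x["conf"],2),ray(p,x["uv"],z)) for x in r[:1]],[np.round(x["bbox"]) for x in b[:1]])
print(manip.get_state()["orientation"],manip.tips_ahead)
E
```

```text
side [ 0.5187 -1.1998  0.7545] [ 0.8766 -0.0377  0.0082 -0.4796]
vial_rack [(array([256., 195.]), 0.58, array([ 0.5887, -0.0673,  0.    ]))] [array([231., 169., 280., 217.])]
autosampler [(array([252., 156.]), 0.88, array([0.5926, 0.1858, 0.    ]))] [array([206.,  78., 287., 175.])]
bay_mouth [] [array([204.,  80., 287., 176.])]
bay_stop [(array([252., 136.]), 0.74, array([0.6002, 0.2747, 0.034 ]))] [array([203.,  78., 291., 175.])]
bolt_guide [(array([210., 166.]), 0.78, array([0.4479, 0.0951, 0.02  ]))] [array([199.,  78., 288., 176.])]
bolt_tab [(array([215., 153.]), 0.59, array([0.4644, 0.1142, 0.06  ]))] [array([210., 150., 220., 165.])]
marker [(array([190., 190.]), 0.44, array([ 0.3817, -0.0141,  0.    ]))] [array([184., 177., 194., 199.])]
clear_bottle [(array([309., 173.]), 0.72, array([0.7735, 0.0466, 0.    ]))] [array([300., 143., 322., 174.])]
beaker [(array([313., 188.]), 0.81, array([ 0.7696, -0.045 ,  0.    ]))] [array([309., 169., 324., 189.])]
timer [] [array([203., 271., 258., 334.])]
red_bottle [(array([205., 280.]), 0.77, array([ 0.4386, -0.4204,  0.    ]))] [arra
[... 841 characters left out ...]
.    ]))] [array([213., 255., 247., 268.])]
clear_bottle [(array([209., 136.]), 0.76, array([0.7806, 0.0558, 0.    ]))] [array([196., 125., 217., 147.])]
beaker [(array([238., 137.]), 0.46, array([ 0.778 , -0.0364,  0.    ]))] [array([231., 129., 245., 142.])]
timer [(array([268., 138.]), 0.7, array([ 0.7757, -0.1358,  0.    ]))] [array([197., 123., 215., 147.])]
red_bottle [(array([358., 241.]), 0.76, array([ 0.4413, -0.4197,  0.    ]))] [array([350., 234., 369., 251.])]
foam_box [(array([387., 223.]), 0.75, array([ 0.4974, -0.5156,  0.    ]))] []
tape_roll [(array([354., 201.]), 0.75, array([ 0.5676, -0.412 ,  0.    ]))] [array([340., 184., 373., 214.])]
[0.991  0.134  0.     0.0001] 0.022
```

View pics/side0.png

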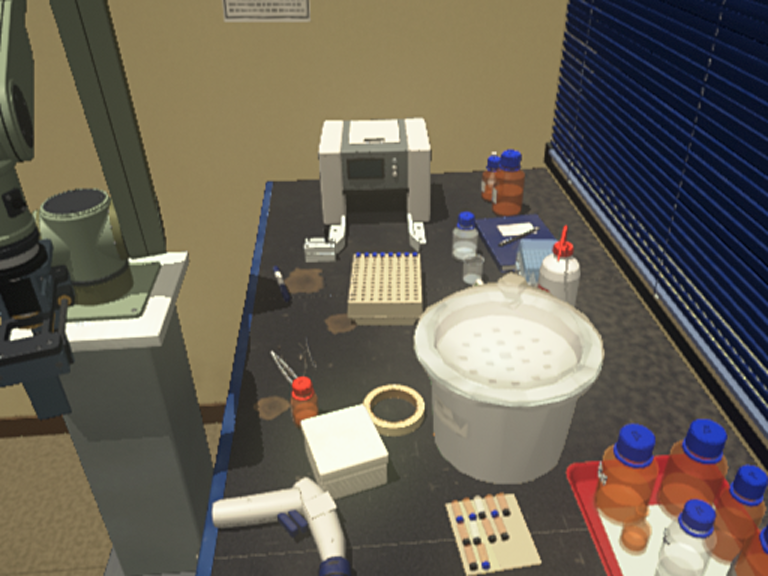

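View pics/top0.png

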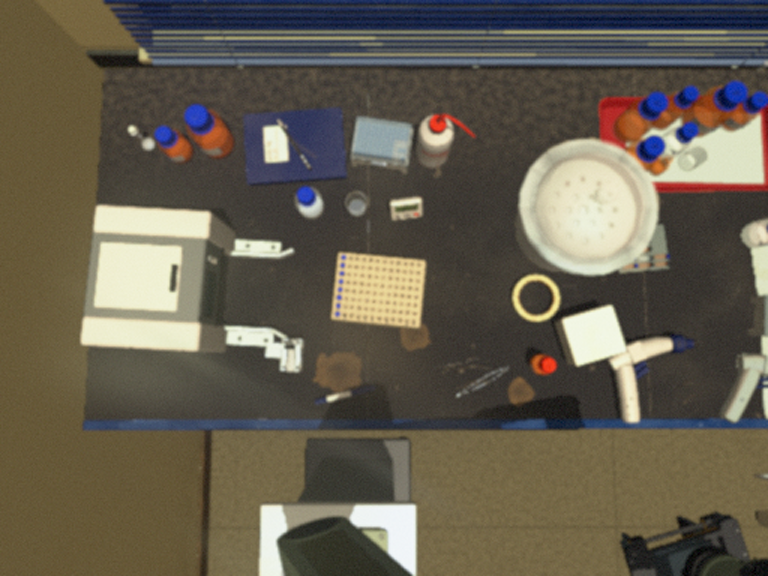

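```bash
python3 - <<'E'
from h import *
np.set_printoptions(precision=4,suppress=True)
p=manip.snapshot("top");save(p,"topc",(130,140,290,255),5)
p=manip.snapshot("side");save(p,"sidec",(190,100,300,220),5)
E
```

```text
(no output)
```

View pics/topc.png

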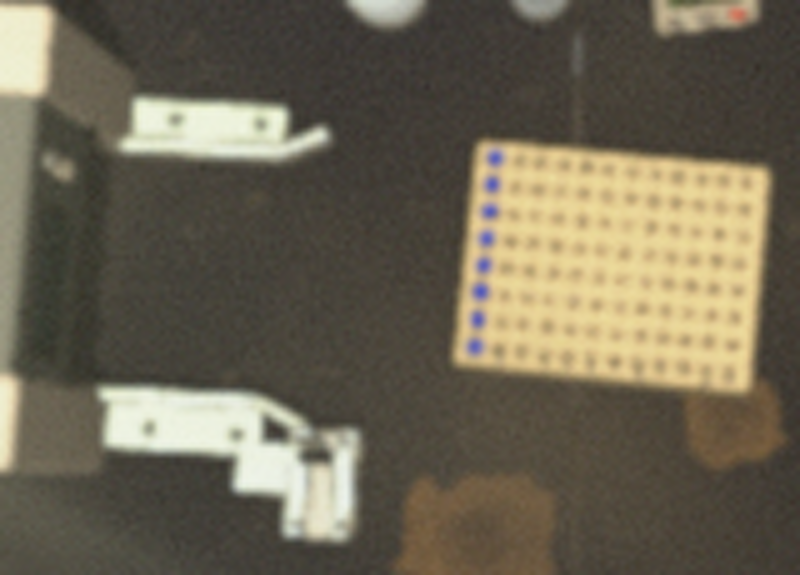

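View pics/sidec.png

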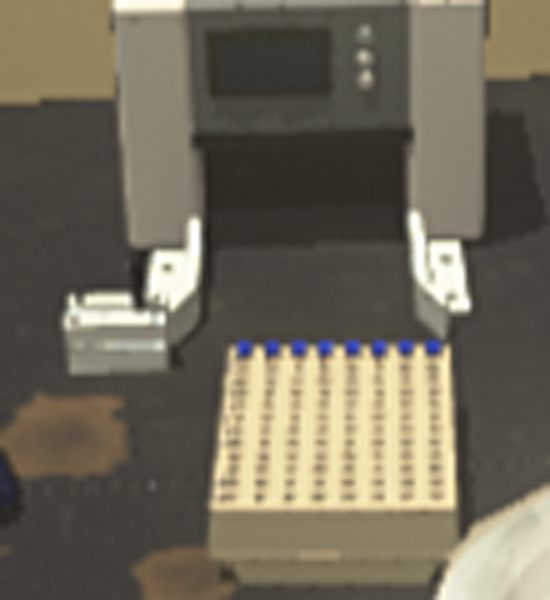

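```bash
cat >> h.py <<'E'
def crop2w(p,pts,o,s,z): return np.array([ray(p,((x+.5)/s-.5+o[0],(y+.5)/s-.5+o[1]),z) for x,y in pts])
def pose(C): # corners: front-far, rear-far, rear-near, front-near
    c=C.mean(0); d=(C[0]+C[3]-C[1]-C[2])[:2]; w=(C[0]-C[3]+C[1]-C[2])[:2]
    return c[:2],np.degrees(np.arctan2(d[1],d[0])),np.degrees(np.arctan2(w[1],w[0]))+90,np.linalg.norm(d)/2,np.linalg.norm(w)/2
E
python3 - <<'E'
from h import *
np.set_printoptions(precision=4,suppress=True)
p=manip.snapshot("top")
print(pose(crop2w(p,[(477,140),(772,168),(752,392),(453,366)],(130,140),5,.052)))
for pts in ([(122,147),(280,153)],[(100,388),(250,394)]):
    w=crop2w(p,pts,(130,140),5,.03);d=w[1]-w[0];print(w,np.degrees(np.arctan2(-d[1],-d[0])))
w=crop2w(p,[(290,432),(360,430),(350,542),(282,540)],(130,140),5,.04);print("guide",w.mean(0),w)
s=manip.snapshot("side")
w=crop2w(s,[(205,130),(412,130)],(190,100),5,.088);print("hood",w)
w=crop2w(s,[(68,320),(165,325),(165,298),(75,295)],(190,100),5,.04);print("guide",w.mean(0))
w=crop2w(s,[(213,508),(458,512)],(190,100),5,.052);print("rack rear",w)
w=crop2w(s,[(192,235),(418,230)],(190,100),5,.03);print("rails",w)
E
```

```text
(array([ 0.5895, -0.0855]), np.float64(84.77416992679683), np.float64(84.54496563766945), np.float64(0.18403646659830256), np.float64(0.14030486582148355))
[[0.6674 0.2255 0.03  ]
 [0.6636 0.1257 0.03  ]] 87.81491342899425
[[0.5153 0.2347 0.03  ]
 [0.5115 0.1412 0.03  ]] 87.69818424690659
guide [0.4547 0.0946 0.04  ] [[0.4877 0.114  0.04  ]
 [0.4889 0.0709 0.04  ]
 [0.4205 0.0759 0.04  ]
 [0.4217 0.1176 0.04  ]]
hood [[0.5233 0.2618 0.088 ]
 [0.6708 0.2438 0.088 ]]
guide [0.4585 0.0905 0.04  ]
rack rear [[ 0.5144 -0.1676  0.052 ]
 [ 0.651  -0.1861  0.052 ]]
rails [[0.5096 0.2117 0.03  ]
 [0.6705 0.2007 0.03  ]]
```

Call:
play_rows(plan=[[0.09,0.03,0.025,0,0,0,5],[0.09,0.08,0.065,0,0,0,13],[0.09,0.13,0.105,0,0,0,22],[0.09,0.18,0.145,0,0,0,31],[0.09,0.23,0.18,0,0,0,40],[0.09,0.28,0.22,0,0,0,49],[0.09,0.33,0.255,0,0,0,58],[0.09,0.37,0.29,0,0,0,66]])

```text
clock: 4.15
ee_pos: [0.5246, -0.2629, 0.236]
orientation: [0.756, 0.654, 0.0, 0.0]
contact_force: [0.1, -0.2, -1.0]
finger_gap: 0.0898
```

Call:
play_rows(plan=[[0.09,0.04,0.025,-0.01,0,0,3.3],[0.09,0.054,0.039,-0.05,0,0,3.3],[0.09,0.054,0.039,-0.09,0,0,3.3],[0.09,0.054,0.039,-0.13,0,0,3.3],[0.09,0.054,0.039,-0.165,0,0,3.3],[0.09,0.054,0.039,-0.186,0,0,3.3],[0.09,0.054,0.039,-0.186,0,0,3.3]])

```text
clock: 5.03
ee_pos: [0.5756, -0.2249, 0.0482]
orientation: [0.739, 0.674, -0.001, -0.002]
contact_force: [-0.3, -0.6, 0.9]
finger_gap: 0.0898
```

```bash
python3 - <<'E'
from h import *
p=manip.snapshot("side");save(p,"s1",(180,90,340,230),5)
print(manip.get_state())
E
```

```text
{'clock': 5.075, 'q': array([-3.91134320e-01,  5.51554256e-01,  1.69659805e+00,  5.00903164e-05,
        8.94358817e-01, -2.98665996e-01]), 'dq': array([ 0.00038032, -0.02508028, -0.02727415,  0.00018816, -0.00184642,
       -0.00048259]), 'effort': array([ 1.01469722e-02, -4.70634234e+01, -1.76102167e+01,  4.68936365e-02,
        1.00588063e-01, -1.44105074e-03]), 'ee_pos': array([ 0.57661094, -0.22533098,  0.04969565]), 'orientation': array([ 7.39042494e-01,  6.73658653e-01, -1.78152801e-04, -4.23718775e-04]), 'contact_force': array([-1.39130256, -0.28252509,  0.0831505 ]), 'wrist_torque': array([-0.02089505, -0.14802254, -0.00652543]), 'finger_gap': 0.09046121591644923}
```

View pics/s1.png

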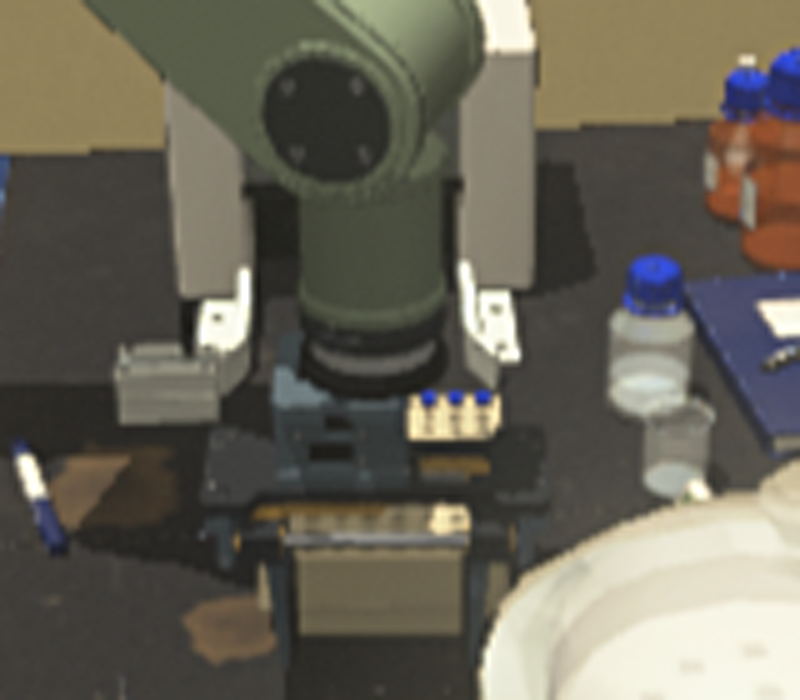

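Call:
play_rows(plan=[[0.09,0,0.012,0,0,0,0],[0.09,0,0.02,0,0,0,0],[0.09,0,0.026,0,0,0,0],[0.09,0,0.032,0,0,0,0],[0.09,0,0.038,0,0,0,0],[0.09,0,0.044,0,0,0,0],[0.09,0,0.05,0,0,0,0.3],[0.09,-0.0005,0.056,0,0,0,0.6]])

```text
clock: 6.08
ee_pos: [0.5769, -0.1695, 0.0504]
orientation: [0.736, 0.678, 0.0, 0.001]
contact_force: [0.6, -4.6, 3.4]
finger_gap: 0.0898
```

Call:
play_rows(plan=[[0.09,-0.0005,0.008,0,0,0,0.3],[0.09,-0.001,0.016,0,0,0,0.6],[0.09,-0.0015,0.024,0,0,0,0.9],[0.09,-0.002,0.032,0,0,0,1.2],[0.09,-0.0025,0.04,0,0,0,1.5],[0.09,-0.003,0.048,0,0,0,1.8],[0.09,-0.003,0.052,0,0,0,1.9],[0.09,-0.003,0.052,0,0,0,1.9]])

```text
clock: 7.08
ee_pos: [0.5728, -0.1166, 0.0497]
orientation: [0.724, 0.69, 0.0, -0.001]
contact_force: [0.3, -1.2, 1.1]
finger_gap: 0.09
```

```bash
python3 - <<'E'
from h import *
p=manip.snapshot("top");save(p,"t2",(130,140,290,255),5)
s=manip.get_state();print(s["ee_pos"],s["contact_force"],[(x["uv"],ray(p,x["uv"],0)) for x in manip.tip_of(p,"vial_rack")])
E
```

```text
[ 0.57261721 -0.11663148  0.04949389] [ 0.32088636 -1.79370208  0.46140019] [([225.7, 197.5], array([0.57988098, 0.00067784, 0.        ]))]
```

View pics/t2.png

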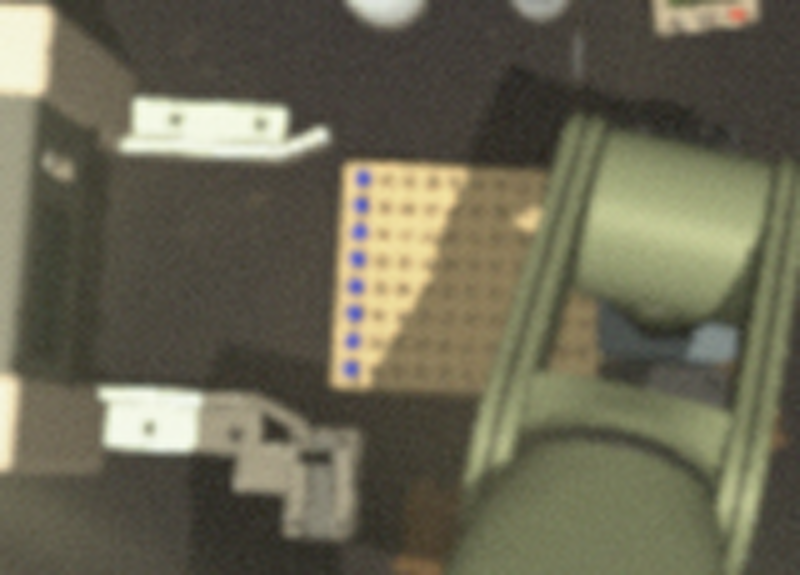

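```bash
python3 - <<'E'
from h import *
p=manip.snapshot("top")
w=crop2w(p,[(343,160),(330,388)],(130,140),5,.052);print(w,w.mean(0));d=w[0]-w[1];print(np.degrees(np.arctan2(d[1],d[0]))+90)
q=Rotation.from_quat(manip.get_state()["orientation"]).as_matrix();print(np.degrees(np.arctan2(q[1,1],q[0,1]))+90)
E
```

```text
[[0.65552306 0.08243111 0.052     ]
 [0.51420416 0.08795925 0.052     ]] [0.58486361 0.08519518 0.052     ]
87.75983392532402
87.18486472825168
```

Call:
play_rows(plan=[[0.09,0,0.006,0,0,0,0],[0.09,0,0.014,0,0,0,0],[0.09,0,0.022,0,0,0,0],[0.09,0,0.03,0,0,0,0],[0.09,0.0005,0.038,0,0,0,0],[0.09,0.001,0.046,0,0,0,0],[0.09,0.001,0.054,0,0,0,0],[0.09,0.0015,0.062,0,0,0,0]])

```text
clock: 8.22
ee_pos: [0.5747, -0.0548, 0.05]
orientation: [0.724, 0.69, 0.0, 0.0]
contact_force: [0.1, -1.8, -0.6]
finger_gap: 0.0903
```

Call:
play_rows(plan=[[0.09,0.0005,0.008,0,0,0,0],[0.09,0.001,0.016,0,0,0,0],[0.09,0.001,0.024,0,0,0,0],[0.09,0.0015,0.032,0,0,0,0],[0.09,0.002,0.04,0,0,0,0],[0.09,0.0025,0.048,0,0,0,0],[0.09,0.003,0.056,0,0,0,0],[0.09,0.003,0.064,0,0,0,0]])

```text
clock: 9.22
ee_pos: [0.5778, 0.0091, 0.05]
orientation: [0.724, 0.69, 0.0, 0.0]
contact_force: [-0.5, -1.6, -0.1]
finger_gap: 0.0903
```

Call:
play_rows(plan=[[0.09,0.0005,0.008,0,0,0,0],[0.09,0.001,0.016,0,0,0,0],[0.09,0.001,0.024,0,0,0,0],[0.09,0.0015,0.032,0,0,0,0],[0.09,0.002,0.04,0,0,0,0],[0.09,0.0025,0.048,0,0,0,0],[0.09,0.003,0.054,0,0,0,0],[0.09,0.003,0.06,0,0,0,0]])

```text
clock: 10.22
ee_pos: [0.5808, 0.069, 0.05]
orientation: [0.724, 0.69, 0.0, 0.0]
contact_force: [-1.4, -2.7, 0.2]
finger_gap: 0.0902
```

Call:
play_rows(plan=[[0.09,0,0.003,0,0,0,0],[0.09,0,0.006,0,0,0,0],[0.09,0.0005,0.009,0,0,0,0],[0.09,0.0005,0.011,0,0,0,0]])

```text
clock: 10.72
ee_pos: [0.5812, 0.0797, 0.05]
orientation: [0.724, 0.69, 0.0, 0.0]
contact_force: [-0.7, -2.8, 0.6]
finger_gap: 0.09
```

Call:
play_rows(plan=[[0.09,0,0.0015,0,0,0,0],[0.09,0,0.003,0,0,0,0],[0.09,0,0.0045,0,0,0,0]])

```text
clock: 11.1
ee_pos: [0.5812, 0.0833, 0.05]
orientation: [0.724, 0.69, -0.001, 0.001]
contact_force: [0.3, -9.3, 1.7]
finger_gap: 0.0901
```

Call:
play_rows(plan=[[0.09,0,0.0015,0,0,0,0],[0.09,0,0.003,0,0,0,0]])

```text
clock: 11.35
ee_pos: [0.5811, 0.0835, 0.0501]
orientation: [0.724, 0.69, -0.002, 0.002]
contact_force: [0.0, -18.5, 2.9]
finger_gap: 0.0898
```

Call:
play_rows(plan=[[0.09,0,-0.01,0,0,0,0],[0.09,0,-0.03,0,0,0,0],[0.09,-0.01,-0.05,0.03,0,0,0],[0.06,-0.05,-0.08,0.08,0,0,0],[0.03,-0.1,-0.13,0.12,0,0,0],[0.0,-0.15,-0.18,0.15,0,0,0],[0.0,-0.19,-0.23,0.15,0,0,0],[0.0,-0.19,-0.25,0.15,0,0,0]])

```text
clock: 12.35
ee_pos: [0.3894, -0.1639, 0.2009]
orientation: [0.724, 0.69, 0.001, 0.001]
contact_force: [0.9, -0.6, -0.5]
finger_gap: 0.0428
```

```bash
python3 - <<'E'
from h import *
np.set_printoptions(precision=4,suppress=True)
t=manip.snapshot("top");save(t,"t3",(130,150,240,260),7)
s=manip.snapshot("side");save(s,"s3",(195,120,300,200),7)
for p in(t,s):
  for l,z in(("bolt_tab",.06),("bolt_guide",.02),("vial_rack",0),("autosampler",0)):
    print(l,[(np.round(x["uv"],1),round(x["conf"],2),ray(p,x["uv"],z)) for x in manip.tip_of(p,l)[:1]])
a=cv2.imread("pics/t3.png");b=cv2.imread("pics/s3.png")
b=cv2.resize(b,None,fx=.6,fy=.6)
print(manip.get_state()["ee_pos"],a.shape)
E
```

```text
bolt_tab [(array([194.6, 233.4]), 0.47, array([0.4648, 0.0888, 0.06  ]))]
bolt_guide [(array([195.1, 237.4]), 0.91, array([0.4527, 0.0935, 0.02  ]))]
vial_rack [(array([162.6, 195.4]), 0.78, array([0.5867, 0.2034, 0.    ]))]
autosampler [(array([388.4, 223.3]), 0.4, array([ 0.4971, -0.5198,  0.    ]))]
bolt_tab [(array([215.4, 154. ]), 0.5, array([0.4671, 0.1047, 0.06  ]))]
bolt_guide [(array([213.6, 164.1]), 0.75, array([0.4582, 0.1083, 0.02  ]))]
vial_rack [(array([253.7, 153.6]), 0.74, array([0.6003, 0.2045, 0.    ]))]
autosampler []
[ 0.3917 -0.1619  0.1997] (770, 770, 3)
```

View pics/t3.png

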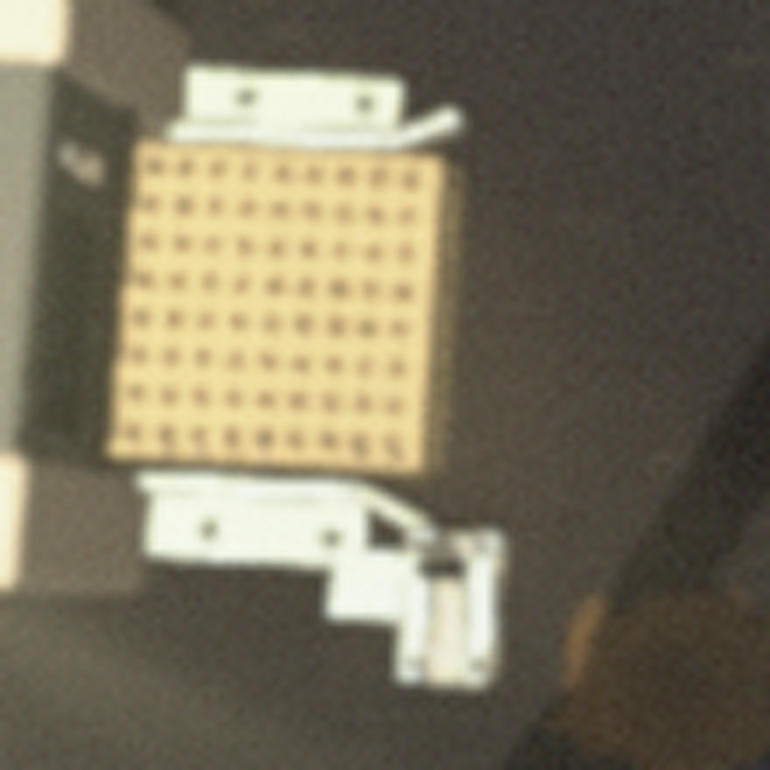

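View pics/s3.png

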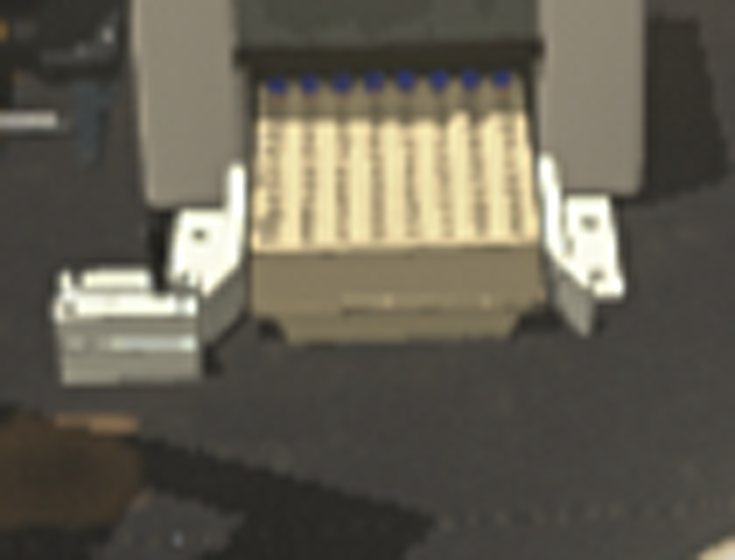

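Call:
play_rows(plan=[[0.0,0.01,0.04,0,0,0,0],[0.0,0.02,0.09,0,0,0,0],[0.0,0.03,0.14,0,0,0,0],[0.0,0.034,0.19,0,0,0,0],[0.0,0.034,0.235,0,0,0,0],[0.0,0.034,0.254,0,0,0,0],[0.0,0.034,0.254,-0.04,0,0,0],[0.0,0.034,0.254,-0.08,0,0,0]])

```text
clock: 13.85
ee_pos: [0.4255, 0.0926, 0.1192]
orientation: [0.723, 0.691, 0.001, 0.0]
contact_force: [0.5, 0.2, 0.0]
finger_gap: 0.0002
```

Call:
play_rows(plan=[[0.0,0,0,-0.025,0,0,0],[0.0,0,0,-0.046,0,0,0],[0.0,0,0,-0.046,0,0,0]])

```text
clock: 14.22
ee_pos: [0.424, 0.0917, 0.0727]
orientation: [0.724, 0.69, -0.002, -0.001]
contact_force: [0.4, 0.8, 0.1]
finger_gap: 0.0004
```

```bash
python3 - <<'E'
from h import *
np.set_printoptions(precision=4,suppress=True)
s=manip.snapshot("side");save(s,"s4",(180,110,290,190),7)
t=manip.snapshot("top")
print(crop2w(t,[(437,550),(437,575)],(130,150),7,.077))
print(manip.get_state())
E
```

```text
[[0.4804 0.0942 0.077 ]
 [0.4697 0.094  0.077 ]]
{'clock': 14.325, 'q': array([ 0.1858,  0.2855,  2.0981, -0.    ,  0.7575,  0.2336]), 'dq': array([-0.0045, -0.0177, -0.0089, -0.0027, -0.0009, -0.0014]), 'effort': array([  0.0455, -31.4413, -15.5541,   0.0572,   0.0547,  -0.0009]), 'ee_pos': array([0.4256, 0.0917, 0.0743]), 'orientation': array([0.7238, 0.69  , 0.0002, 0.0001]), 'contact_force': array([-0.9244,  0.1247,  0.249 ]), 'wrist_torque': array([-0.0417, -0.064 , -0.0144]), 'finger_gap': 0.0005441899393090203}
```

View pics/s4.png

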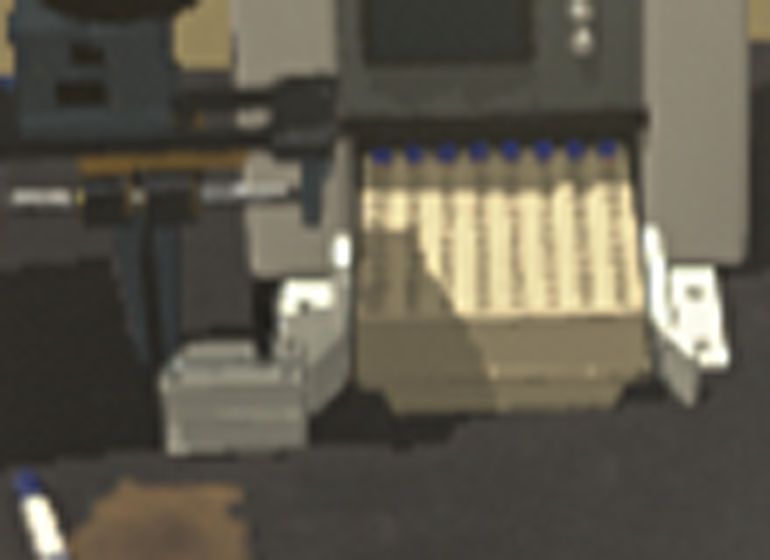

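Call:
play_rows(plan=[[0.0,0.012,-0.0005,0,0,0,0],[0.0,0.02,-0.001,0,0,0,0],[0.0,0.026,-0.001,0,0,0,0],[0.0,0.031,-0.0015,0,0,0,0],[0.0,0.036,-0.002,0,0,0,0],[0.0,0.041,-0.002,0,0,0,0],[0.0,0.046,-0.002,0,0,0,0],[0.0,0.051,-0.0025,0,0,0,0]])

```text
clock: 15.32
ee_pos: [0.4762, 0.0885, 0.0738]
orientation: [0.724, 0.69, -0.0, -0.0]
contact_force: [-1.5, -0.3, 0.1]
finger_gap: 0.0003
```

Call:
play_rows(plan=[[0.0,0.004,0,0,0,0,0],[0.0,0.008,0,0,0,0,0],[0.0,0.01,-0.0005,0,0,0,0]])

```text
clock: 15.7
ee_pos: [0.4864, 0.0883, 0.0738]
orientation: [0.724, 0.69, 0.0, -0.0]
contact_force: [-2.0, 0.2, 0.1]
finger_gap: 0.0003
```

Call:
play_rows(plan=[[0.0,0.002,0,0,0,0,0],[0.0,0.004,0,0,0,0,0],[0.0,0.006,0,0,0,0,0]])

```text
clock: 16.08
ee_pos: [0.4922, 0.0881, 0.0739]
orientation: [0.724, 0.69, -0.0, -0.0]
contact_force: [-2.7, -1.8, -0.8]
finger_gap: 0.0003
```

Call:
play_rows(plan=[[0.0,0.002,0,0,0,0,0],[0.0,0.004,0,0,0,0,0]])

```text
clock: 16.32
ee_pos: [0.4952, 0.088, 0.0738]
orientation: [0.724, 0.69, -0.001, -0.001]
contact_force: [-6.2, -1.9, 2.8]
finger_gap: 0.0004
```

Force is beginning to rise; push a touch more to confirm the end stop.

Call:
play_rows(plan=[[0.0,0.0015,0,0,0,0,0],[0.0,0.003,0,0,0,0,0],[0.0,0.003,0,0,0,0,0]])

```text
clock: 16.7
ee_pos: [0.4954, 0.088, 0.0738]
orientation: [0.724, 0.69, -0.003, -0.003]
contact_force: [-10.7, -0.6, 7.4]
finger_gap: 0.0003
```

Call:
play_rows(plan=[[0.0,-0.01,0,0,0,0,0],[0.0,-0.04,0,0,0,0,0],[0.0,-0.07,0,0.03,0,0,0],[0.0,-0.08,-0.03,0.08,0,0,0],[0.0,-0.09,-0.08,0.12,0,0,0],[0.0,-0.1,-0.13,0.15,0,0,0],[0.0,-0.1,-0.19,0.15,0,0,0],[0.0,-0.1,-0.25,0.15,0,0,0]])

```text
clock: 17.7
ee_pos: [0.4004, -0.1641, 0.2255]
orientation: [0.724, 0.69, 0.002, 0.003]
contact_force: [1.0, 0.1, -0.4]
finger_gap: 0.0006
```

```bash
python3 - <<'E'
from h import *
np.set_printoptions(precision=4,suppress=True)
t=manip.snapshot("top");save(t,"t5",(130,150,240,260),5)
s=manip.snapshot("side");save(s,"s5",(195,120,300,200),6)
a=cv2.imread("pics/t5.png");b=cv2.imread("pics/s5.png");b=cv2.resize(b,(240,183))
for p in(t,s): print([(np.round(x["uv"],1),round(x["conf"],2),ray(p,x["uv"],.06)) for x in manip.tip_of(p,"bolt_tab")[:2]])
print(manip.get_state()["contact_force"])
E
```

```text
[(array([193.6, 219.3]), 0.5, array([0.5075, 0.0927, 0.06  ]))]
[(array([204.6, 283.5]), 0.59, array([ 0.4447, -0.4919,  0.06  ])), (array([226.4, 155.2]), 0.48, array([0.5034, 0.0921, 0.06  ]))]
[-1.1664  0.3819 -0.0912]
```

View pics/t5.png

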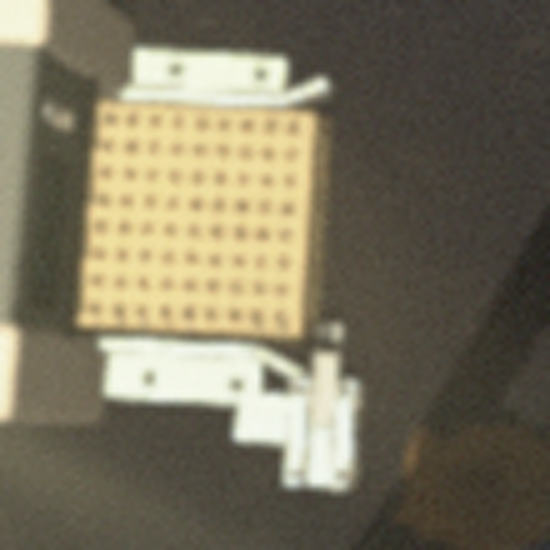

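View pics/s5.png

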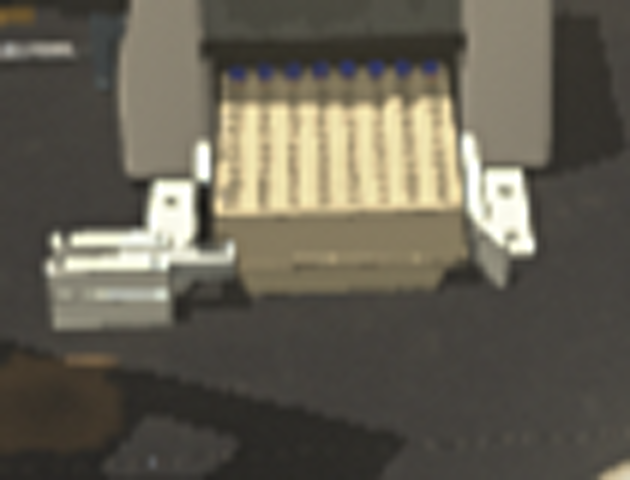

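```bash
python3 -c "
from plant import manip
print(manip.job_done())"
```

```text
the job is handed in; nothing more can be done
None
```

The rack is home in the bay with the bolt shot behind it, and I handed the job in after 17.7 s; the hand-in call gives no verdict.

- **Rack:** I pushed it in with the open, low fingertips on its rear face. It stopped 0.5 mm short of the position I had worked out for it. The push force then rose from about 3 N to 18.5 N with almost no more movement.
- **Bolt:** I pushed the tab with closed fingers, about 2 N while it slid. It ended against a hard stop, where the force reached 10.7 N without further travel.
- **Last check, both cameras after backing off:**
  - The rack sat straight between the rails.
  - The bolt's nose was across behind the rack's rear left corner.
  - The robot was clear of everything.
- **Bolt travel:** the two cameras put the tab at x = 0.503 and x = 0.508 m, about 5 mm apart, so travel from the earlier reading is roughly 36–43 mm. The hard stop is the stronger evidence that it reached the full 38 mm.
- **False detection:** the side camera's first choice for the tab in the last picture was a false match elsewhere on the bench, so I used its second choice.
- **Other items:** I did not measure the other bench items again at the end. The arm's path stayed clear of them and I saw no unexpected contact forces.

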